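# Open the coin tin and bring the magnifier over it

### The arm

A 6-joint arm with a two-finger parallel gripper is mounted at the origin on the work surface. World frame = base frame: x ahead of the robot, y to its left, z up, the work surface at z = 0. Lengths are in m, angles in degrees, forces in N, time in s.
With the tool pointing down it reaches from about 0.4 to 0.825 m from the base axis. Payload 7 kg.
Tool frame: the origin (TCP) lies on the centre line of the jaws, within the pads' length; the fingertips stand 11 mm ahead of it and the grasp point (between the pads) lies 8 mm behind it; z points along the fingers, y is the direction in which the jaws open and shut (so a half turn about z gives the same grasp; the last joint's range is limited). The gripper opens to 88 mm and grips with 3 to 60 N. Pads are 19 mm wide; open, the fingers measure 130 mm over their backs; the gripper's body (78 mm by 193 mm) begins 47 mm behind the grasp point.
Start: joints at [-49.097, 20.546, 0.682, 0, -70.136, -16.507], TCP at [0.279, -0.615, 0.238] pointing down, gripper open.
Joint ranges: [-176.03, 176.03], [-82.01, 121.73], [-58.28, 71.71], [-173.87, 95.51], [-174.79, -0.11], [-173.66, 173.66]. Speed limits (degrees/s): [136.94, 136.94, 172.46, 180, 180, 180].

### API

Orientations are given as [roll, pitch, yaw] about the fixed x, y, z axes, in that order (R = Rz(yaw) Ry(pitch) Rx(roll)).
In Python, from plant import ctrl, cams, order gives the robot as it stands.
- The arm moves only by the tool jog_arm, never from a script. Its argument "motion" is a list of rows, each an object with "offset": the shift along the tool's x, y, z in mm, a list of three; "roll": the turn about the tool's z in rad; "hand": the finger opening in mm, from 0 to 87.6. A call has 1 to 20 rows; each row is the pose to reach, as a shift and turn from the pose commanded when the call began, along the tool's axes at that moment; what a row does not reach only later rows make up. A row lasts 1/12 s, in which the tool goes at most 41.7 mm and 7.16 degrees, less where a joint would pass 70% of its speed; a pose out of reach is approached as far as the arm can. A call with a gripper value outside its range is refused whole. The fingers move at their own pace and stop on an object; the grip force is fixed at half the most. Time passes only in rows, so rows that repeat a pose let the fingers close. It gives the time, the measured TCP pose, the force and the opening at its end, in the units of the state.
- ctrl.get_obs(): the state, without advancing time (a new reading comes with each control period).
- cams.snapshot(name): name is "side" or "top"; returns a dict with "img" (384x512x3 uint8, red, green, blue), "K" (3x3 intrinsics, pixels), "cam_to_world" (4x4, takes a point from camera to world coordinates). Camera axes: x right, y down, z forward; pixel columns grow to the right and rows downward; lengths in m; the calibration is good to about 2 mm. A picture is of the moment at which its call begins. There is no depth.
- order.close_job(): hands the job in, once; it reports no verdict.
The state is a dict: "clock": time; "joint_pos": joint angles; "qvel": joint speeds; "tau": joint torques, N m; "tool_pos": TCP position; "orientation": TCP orientation; "force": force on the tool from outside, world axes, zero at the start; "moment": the same for the moment, N m; "opening": finger opening in m.
Only numpy, scipy, OpenCV 4.12 (cv2) and the standard library are available. Lean on these libraries where they do the work, as an engineer would, in place of code of your own. Each camera call takes 0.05 s, during which the arm holds its last target. There are 200 camera calls.

### The job

Lift the lid off the pewter coin tin by its knob and set it down gently, knob up, wholly on the round cork mat. Then swing the magnifier arm round so that its lens is centred over the open tin. Leave the tin standing where it is and do not disturb the other things on the shelf.

Things in the scene. Friction and masses are not known exactly. Their poses are not given: they have to be found in the camera images.
- tin: squat round pewter tin, 100 mm across, 50 mm high, walls 4 mm, loose on the shelf, with three loose coins inside; origin at the centre of its underside, z up
- lid: loose round pewter lid on the tin, 104 mm across, 150 g; origin at the centre of its underside, z up. From the origin up: a plug 86 mm across from 0 to 6 mm (hangs in the tin's mouth, 3 mm play), plate 6 to 11 mm (rests on the rim: origin 44 mm above the tin's underside), stem 12 mm thick to 20 mm, round knob 22 to 23 mm across, best gripped from 24 to 37 mm, top at 43 mm
- mat: round cork mat, 150 mm across, 6 mm thick, fixed on the shelf; origin at the centre of its underside
- lens_arm (a joint): turn of the magnifier arm about its upright post (rad), limits -0.3 to 2.2; at 0 the arm points along the stand's own -x axis, and it grows as the arm swings clockwise seen from above (at pi/2 it points along the stand's +y); light friction, stays where it is left
- pivot (a point): hinge of the magnifier arm, on the axis of the post, 170 mm above the shelf; its axes are those of the stand (z up). The post is 16 mm thick on a steel foot 90 mm across and 14 mm high
- lens (a point): centre of the round clear magnifier lens (98 mm across with its rim, 10 mm thick) at the arm's end, 200 mm from the pivot and 170 mm above the shelf
- lens_pin (a point): upright round steel handle pin on the far edge of the lens rim, 12 mm thick, standing from 175 to 225 mm above the shelf; this point is on its axis, 204 mm above the shelf and 250 mm from the pivot, in line with the lens
- bowl: cream porcelain sorting bowl, 100 mm across, 40 mm high; a bystander; origin at the centre of its underside
- tube: upright aluminium coin tube, 37 mm across, 88 mm high; a bystander; origin at the centre of its underside
- loupe: small hand loupe lying flat, 120 mm long, 56 mm wide, 12 mm high, horn handle; a bystander; origin under the joint of handle and lens, lens towards its +x
Things that resemble listed ones, but are neither listed nor needed, are in the scene too. What is shaped like the lid but red or turquoise is not meant. Several things have the shape of the mat; the one meant has the colours described above.

How it is judged:
By the outcome, as a careful person would: the job done as asked, in the order asked, and still so for the second after the job is handed in, with the robot touching nothing.
It also fails if it takes over 64 s, if anything falls off the work surface, if the arm or the gripper's body presses on something with over 40 N, if the wrist force passes 120 N, or if a joint passes its speed limit or range.

## Working session

There is one attempt and no reset: what is moved stays moved. The work goes in short steps, Python scripts to look and compute and a tool call to move; the robot and the scene stay as the last step left them, time stands still between calls to the robot, and variables do not carry over. Pictures are saved under pics/ and viewed, about 8 in all and at most 12, crops included, and the job is handed in when it is done.

Besides the shell and the picture viewer there is one more tool, called after ">>>" by a JSON object that holds its "api" and its "payload". jog_arm: Moves the arm, as the interface text tells. Its arguments: {"type":"object","properties":{"motion":{"type":"array"}},"required":["motion"]}

```bash
mkdir -p pics; cat > h.py <<'E'
import numpy as np, cv2
from plant import ctrl, cams, order
def snap(n,f):
    s=cams.snapshot(n); cv2.imwrite('pics/'+f,s['img'][...,::-1]); np.savez('pics/'+f[:-4],**s); return s
def ray(s,uv,z):
    K,T=np.array(s['K']),np.array(s['cam_to_world'])
    d=T[:3,:3]@np.linalg.solve(K,[uv[0],uv[1],1.]); o=T[:3,3]
    return o+d*(z-o[2])/d[2]
def proj(s,p):
    K,T=np.array(s['K']),np.array(s['cam_to_world'])
    c=T[:3,:3].T@(np.array(p)-T[:3,3]); q=K@c; return q[:2]/q[2]
E
python3 - <<'E'
from h import *
a=snap('top','t0.png');b=snap('side','s0.png')
for s in(a,b): print(s['K'],s['cam_to_world'].round(3))
print(ctrl.get_obs())
E
```

```text
[[357.14338053   0.         257.43609238]
 [  0.         357.14338053 193.4078346 ]
 [  0.           0.           1.        ]] [[ 0.004 -0.993  0.116  0.482]
 [-1.    -0.006 -0.02  -0.035]
 [ 0.02  -0.116 -0.993  1.087]
 [ 0.     0.     0.     1.   ]]
[[473.59698742   0.         256.76207587]
 [  0.         473.59698742 188.71409827]
 [  0.           0.           1.        ]] [[-0.936 -0.211  0.281  0.147]
 [-0.351  0.585 -0.731  1.03 ]
 [-0.01  -0.783 -0.622  1.066]
 [ 0.     0.     0.     1.   ]]
{'clock': 0.1, 'joint_pos': array([-4.90961730e+01,  2.05876258e+01,  6.38156576e-01, -1.67771160e-02,
       -7.01375009e+01, -1.65055056e+01]), 'qvel': array([ 0.04878165, -0.10766981,  0.15329243,  0.08138045,  0.0219887 ,
        0.04457061]), 'tau': array([-1.46864400e-03, -5.84161305e+01,  2.93751884e+01,  7.01547414e+00,
        1.02115722e-02, -4.15409863e-05]), 'tool_pos': array([ 0.27859915, -0.61434362,  0.23670949]), 'orientation': array([ 1.79912132e+02, -9.58854457e-03, -1.55607383e+02]), 'force': array([-0.2730961 , -0.16279017,  0.43293992]), 'moment': array([-0.01458893, -0.01806337, -0.01279998]), 'opening': 0.08773673102470808}
```

View pics/t0.png

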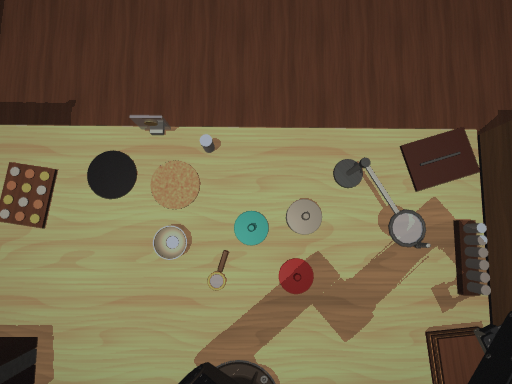

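View pics/s0.png

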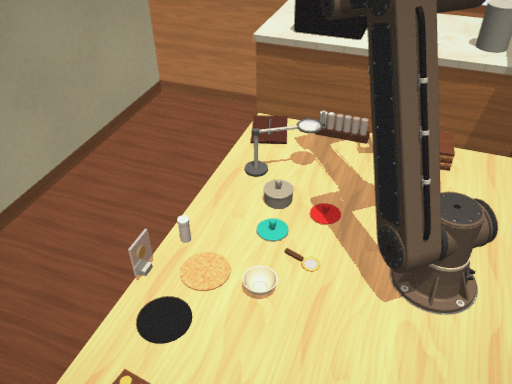

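The top picture shows the pewter lid on the tin at about (304,216), the cork mat at (175,185), the stand's foot at (348,173), its hinge near (365,163), the lens at (407,228) and the pin near (426,245). The side picture confirms this: lid at (278,188), mat at (205,271), lens at (309,126).

```bash
python3 - <<'E'
from h import *
a=dict(np.load('pics/t0.npz'));b=dict(np.load('pics/s0.npz'))
A=cv2.resize(a['img'][140:270,260:440],None,fx=4,fy=4,interpolation=cv2.INTER_CUBIC)[...,::-1]
B=cv2.resize(b['img'][95:215,230:350],None,fx=5,fy=5,interpolation=cv2.INTER_CUBIC)[...,::-1]
cv2.imwrite('pics/ca.png',A);cv2.imwrite('pics/cb.png',B)
for n,uv,z in [('mat',(175.3,184.8),.006),('lidknob',(306,216),.082),('lidplate',(304,216.5),.055),('foot',(348,173.5),.014),('piv',(365,163),.17),('lens',(407,228.5),.17),('tube',(206,140),.088),('bowl',(170.5,242),.04),('loupe',(218,280),.01)]:
    print(n,ray(a,uv,z).round(4))
for n,uv,z in [('mat',(205.5,271),.006),('knob',(278.5,183),.082),('foot',(256.5,168),.014),('lens',(309,126),.17),('tube',(184,218),.088)]: print('S',n,ray(b,uv,z).round(4))
E
```

```text
mat [0.6332 0.1938 0.006 ]
lidknob [ 0.5362 -0.1919  0.082 ]
lidplate [ 0.5362 -0.1903  0.055 ]
foot [ 0.6705 -0.3331  0.014 ]
piv [ 0.6714 -0.3354  0.17  ]
lens [ 0.5005 -0.4389  0.17  ]
tube [0.7516 0.093  0.088 ]
bowl [0.4614 0.1954 0.04  ]
loupe [0.3503 0.0592 0.01  ]
S mat [0.631 0.202 0.006]
S knob [ 0.5331 -0.1805  0.082 ]
S foot [ 0.6673 -0.3237  0.014 ]
S lens [ 0.5017 -0.4313  0.17  ]
S tube [0.749 0.093 0.088]
```

View pics/ca.png

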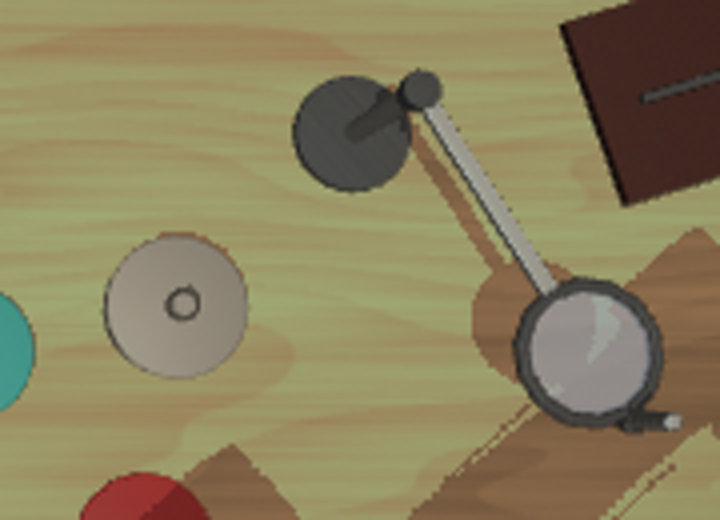

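View pics/cb.png

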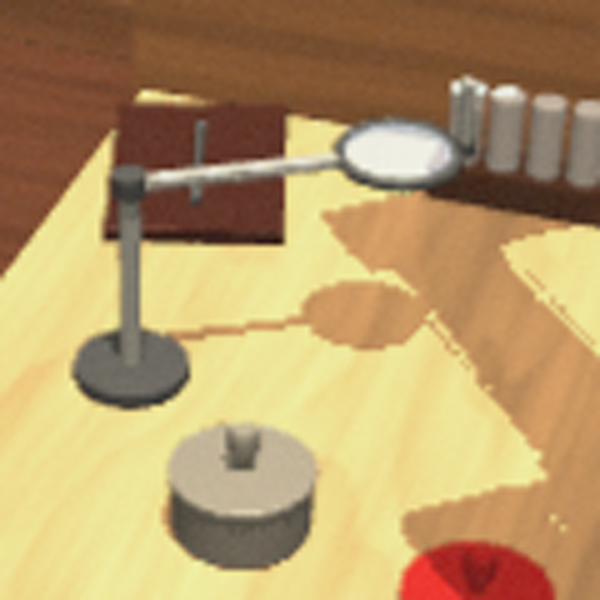

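The enlarged crops give, in top pixels: lid plate centre (303.6,216.1), hinge cap (364.6,162.1), lens (406.6,227.9), pin top (427.6,245.1). In side pixels the lid plate is near (278,188.6), the lens near (309.5,125.4) and the pin top near (323.5,111).

```bash
python3 - <<'E'
from h import *
a=dict(np.load('pics/t0.npz'));b=dict(np.load('pics/s0.npz'))
c4=lambda u,v:((u+.5)/4-.5+260,(v+.5)/4-.5+140)
c5=lambda u,v:((u+.5)/5-.5+230,(v+.5)/5-.5+95)
for n,p,q,z in [('plate',c4(176,306),c5(242,470),.055),('knobtop',c4(183,303),c5(242,430),.086),('foot',c4(352,134),c5(131,365),.014),('hinge',c4(420,90),c5(128,172),.182),('lens',c4(588,353),c5(398,152),.173),('pintop',c4(672,422),c5(466,82),.225)]:
    P=[np.array(s['K'])@np.linalg.inv(s['cam_to_world'])[:3] for s in(a,b)]
    X=cv2.triangulatePoints(P[0],P[1],np.array(p)[:,None],np.array(q)[:,None]);X=X[:3,0]/X[3,0]
    print(n,ray(a,p,z).round(4),ray(b,q,z).round(4),'tri',X.round(4))
# colour masks for mat
hsv=cv2.cvtColor(a['img'],cv2.COLOR_RGB2HSV)
for n,s,(u,v),r in [('t',a,(175,185),40),('s',b,(205,271),45)]:
    im=cv2.cvtColor(s['img'],cv2.COLOR_RGB2LAB).astype(float); ref=np.median(im[v-8:v+8,u-8:u+8].reshape(-1,3),0)
    bg=np.median(im[v-8:v+8,u+r-5:u+r+3].reshape(-1,3),0)
    m=(np.linalg.norm((im-ref),axis=2)<np.linalg.norm((im-bg),axis=2)).astype(np.uint8)
    k=np.zeros_like(m);cv2.circle(k,(u,v),r-8,1,-1);m=cv2.morphologyEx(m*k,cv2.MORPH_OPEN,np.ones((3,3)))
    cs=max(cv2.findContours(m,0,1)[0],key=cv2.contourArea);e=cv2.fitEllipse(cv2.convexHull(cs));print(n,e,ray(s,e[0],.006).round(4))
E
```

```text
plate [ 0.5373 -0.1893  0.055 ] [ 0.5353 -0.1834  0.055 ] tri [ 0.5375 -0.1901  0.0494]
knobtop [ 0.5377 -0.1896  0.086 ] [ 0.5373 -0.1876  0.086 ] tri [ 0.538  -0.1898  0.0843]
foot [ 0.6717 -0.332   0.014 ] [ 0.6707 -0.3252  0.014 ] tri [ 0.6735 -0.3335  0.0076]
hinge [ 0.6713 -0.3305  0.182 ] [ 0.6718 -0.3275  0.182 ] tri [ 0.6726 -0.331   0.1798]
lens [ 0.5021 -0.4367  0.173 ] [ 0.5017 -0.4334  0.173 ] tri [ 0.5025 -0.4377  0.1704]
pintop [ 0.4597 -0.4631  0.225 ] [ 0.4614 -0.4584  0.225 ] tri [ 0.4615 -0.464   0.2222]
t ((174.84375, 184.4653778076172), (48.9492301940918, 50.088951110839844), 63.34481430053711) [0.6343 0.1952 0.006 ]
s ((204.67539978027344, 271.33331298828125), (39.624141693115234, 51.90268325805664), 80.12642669677734) [0.6327 0.204  0.006 ]
```

>>> {"api": "jog_arm", "payload": {"motion": [{"offset": [0, 0, -40], "roll": 0, "hand": 60}, {"offset": [0, 0, -80], "roll": -0.1, "hand": 60}, {"offset": [-40, 28, -100], "roll": -0.2, "hand": 60}, {"offset": [-75, 51, -100], "roll": -0.32, "hand": 60}, {"offset": [-108, 74, -100], "roll": -0.44, "hand": 60}, {"offset": [-141, 96, -100], "roll": -0.56, "hand": 60}, {"offset": [-174, 119, -100], "roll": -0.68, "hand": 60}, {"offset": [-207, 141, -100], "roll": -0.8, "hand": 60}, {"offset": [-240, 164, -100], "roll": -0.92, "hand": 60}, {"offset": [-273, 186, -100], "roll": -1.04, "hand": 60}, {"offset": [-306, 209, -100], "roll": -1.16, "hand": 60}, {"offset": [-339, 231, -100], "roll": -1.28, "hand": 60}, {"offset": [-372, 254, -100], "roll": -1.4, "hand": 60}, {"offset": [-395, 269, -90], "roll": -1.52, "hand": 60}, {"offset": [-411, 280, -80], "roll": -1.6, "hand": 60}, {"offset": [-411, 280, -70], "roll": -1.668, "hand": 60}, {"offset": [-411, 280, -70], "roll": -1.668, "hand": 60}, {"offset": [-411, 280, -70], "roll": -1.668, "hand": 60}]}}

```text
clock: 1.6
tool_pos: [0.5371, -0.1898, 0.307]
orientation: [179.9, 0.0, -60.1]
force: [-0.0, 0.0, 0.8]
opening: 0.0603
```

>>> {"api": "jog_arm", "payload": {"motion": [{"offset": [0, 0, 35], "roll": 0, "hand": 40}, {"offset": [0, 0, 70], "roll": 0, "hand": 40}, {"offset": [0, 0, 105], "roll": 0, "hand": 40}, {"offset": [0, 0, 140], "roll": 0, "hand": 40}, {"offset": [0, 0, 170], "roll": 0, "hand": 40}, {"offset": [0, 0, 190], "roll": 0, "hand": 40}, {"offset": [0, 0, 200], "roll": 0, "hand": 40}, {"offset": [0, 0, 200], "roll": 0, "hand": 40}, {"offset": [0, 0, 200], "roll": 0, "hand": 40}]}}

```text
clock: 2.35
tool_pos: [0.538, -0.1906, 0.1085]
orientation: [-180.0, -0.0, -60.1]
force: [0.4, 0.4, 0.9]
opening: 0.0402
```

```bash
python3 - <<'E'
from h import *
s=snap('side','s1.png');o=ctrl.get_obs();print(o['tool_pos'],o['orientation'],o['force'])
cv2.imwrite('pics/c1.png',cv2.resize(s['img'][110:220,220:340],None,fx=5,fy=5,interpolation=cv2.INTER_CUBIC)[...,::-1])
E
```

```text
[ 0.53854448 -0.19051134  0.10922189] [-1.79903332e+02 -8.97124047e-02 -6.00888032e+01] [0.2357129  0.62891396 0.9782666 ]
```

View pics/c1.png

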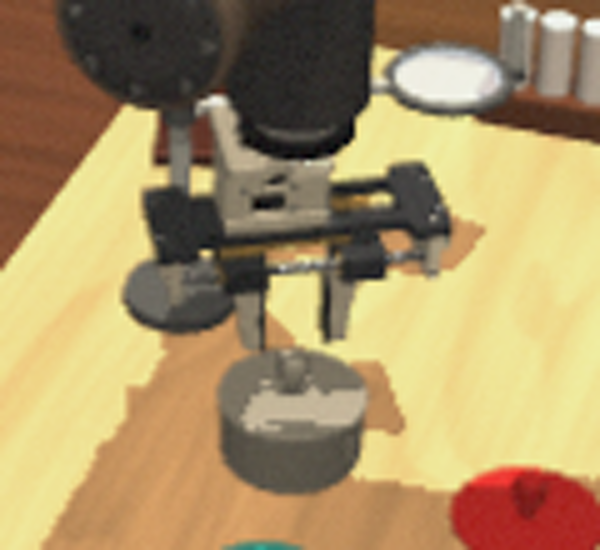

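The jaw tips (about 262 and 325 in the crop) straddle the knob at (291,368), so the jaws are centred to within about 1 mm. I go down and close.

>>> {"api": "jog_arm", "payload": {"motion": [{"offset": [0, 0, 12], "roll": 0, "hand": 40}, {"offset": [0, 0, 24], "roll": 0, "hand": 40}, {"offset": [0, 0, 34], "roll": 0, "hand": 40}, {"offset": [0, 0, 39], "roll": 0, "hand": 40}, {"offset": [0, 0, 39], "roll": 0, "hand": 40}, {"offset": [0, 0, 39], "roll": 0, "hand": 30}, {"offset": [0, 0, 39], "roll": 0, "hand": 24}, {"offset": [0, 0, 39], "roll": 0, "hand": 20}, {"offset": [0, 0, 39], "roll": 0, "hand": 10}, {"offset": [0, 0, 39], "roll": 0, "hand": 10}, {"offset": [0, 0, 39], "roll": 0, "hand": 10}, {"offset": [0, 0, 39], "roll": 0, "hand": 10}]}}

```text
clock: 3.4
tool_pos: [0.5378, -0.19, 0.0692]
orientation: [-180.0, -0.0, -60.0]
force: [-1.0, 1.2, 6.9]
opening: 0.0212
```

>>> {"api": "jog_arm", "payload": {"motion": [{"offset": [0, 0, -2], "roll": 0, "hand": 10}, {"offset": [0, 0, -5], "roll": 0, "hand": 10}, {"offset": [0, 0, -8], "roll": 0, "hand": 10}, {"offset": [0, 0, -12], "roll": 0, "hand": 10}, {"offset": [0, 0, -17], "roll": 0, "hand": 10}, {"offset": [0, 0, -24], "roll": 0, "hand": 10}, {"offset": [0, 0, -34], "roll": 0, "hand": 10}, {"offset": [0, 0, -46], "roll": 0, "hand": 10}, {"offset": [0, 0, -60], "roll": 0, "hand": 10}, {"offset": [0, 0, -75], "roll": 0, "hand": 10}, {"offset": [0, 0, -88], "roll": 0, "hand": 10}, {"offset": [0, 0, -97], "roll": 0, "hand": 10}, {"offset": [0, 0, -100], "roll": 0, "hand": 10}, {"offset": [0, 0, -100], "roll": 0, "hand": 10}]}}

```text
clock: 4.57
tool_pos: [0.5379, -0.1899, 0.1697]
orientation: [-179.9, -0.1, -60.0]
force: [0.2, 1.1, -1.9]
opening: 0.0211
```

```bash
python3 - <<'E'
from h import *
s=snap('side','s2.png');o=ctrl.get_obs();print(o['tool_pos'],o['orientation'],o['force'],o['opening'])
cv2.imwrite('pics/c2.png',cv2.resize(s['img'][90:220,210:340],None,fx=4,fy=4,interpolation=cv2.INTER_CUBIC)[...,::-1])
p=o['tool_pos'];y=np.deg2rad(o['orientation'][2]);d=np.array([.6343,.1955])-p[:2]
print('offset mm',1e3*(d@[np.cos(y),np.sin(y)]),1e3*(d@[np.sin(y),-np.cos(y)]))
E
```

```text
[ 0.53737201 -0.18987264  0.16873508] [-1.79967010e+02 -3.48069928e-03 -6.00429863e+01] [-0.59203813 -0.84911788 -2.34275712] 0.021286495566838842
offset mm -285.48596192616964 -276.4143179693012
```

View pics/c2.png

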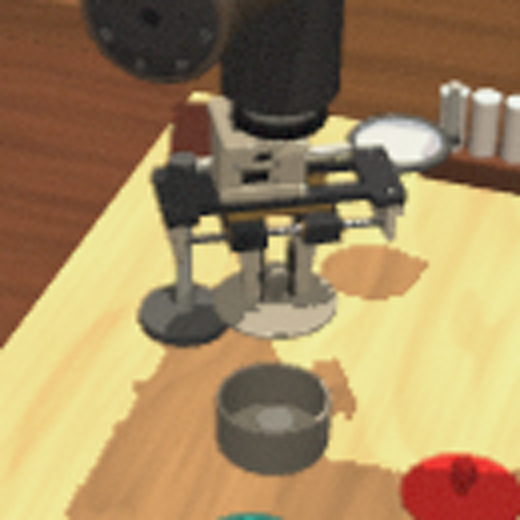

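The lid hangs level in the jaws (crop centre about (278,300)), and the open tin stands at (272,418) with the coins inside. Now I carry it to the mat at constant height.

>>> {"api": "jog_arm", "payload": {"motion": [{"offset": [-5, -5, 0], "roll": 0, "hand": 10}, {"offset": [-16, -15, 0], "roll": 0, "hand": 10}, {"offset": [-32, -31, 0], "roll": 0, "hand": 10}, {"offset": [-52, -50, 0], "roll": 0, "hand": 10}, {"offset": [-74, -72, 0], "roll": 0, "hand": 10}, {"offset": [-97, -94, 0], "roll": 0, "hand": 10}, {"offset": [-120, -116, 0], "roll": 0, "hand": 10}, {"offset": [-143, -138, 0], "roll": 0, "hand": 10}, {"offset": [-166, -160, 0], "roll": 0, "hand": 10}, {"offset": [-189, -182, 0], "roll": 0, "hand": 10}, {"offset": [-212, -205, 0], "roll": 0, "hand": 10}, {"offset": [-234, -226, 0], "roll": 0, "hand": 10}, {"offset": [-253, -245, 0], "roll": 0, "hand": 10}, {"offset": [-268, -260, 0], "roll": 0, "hand": 10}, {"offset": [-279, -270, 0], "roll": 0, "hand": 10}, {"offset": [-285, -276, 0], "roll": 0, "hand": 10}, {"offset": [-285, -276, 0], "roll": 0, "hand": 10}, {"offset": [-285, -276, 0], "roll": 0, "hand": 10}]}}

```text
clock: 6.12
tool_pos: [0.6339, 0.1944, 0.1681]
orientation: [179.9, -0.0, -60.0]
force: [-1.0, -0.6, -1.4]
opening: 0.0212
```

>>> {"api": "jog_arm", "payload": {"motion": [{"offset": [0, 0, 10], "roll": 0, "hand": 10}, {"offset": [0, 0, 25], "roll": 0, "hand": 10}, {"offset": [0, 0, 43], "roll": 0, "hand": 10}, {"offset": [0, 0, 61], "roll": 0, "hand": 10}, {"offset": [0, 0, 79], "roll": 0, "hand": 10}, {"offset": [0, 0, 96], "roll": 0, "hand": 10}, {"offset": [0, 0, 109], "roll": 0, "hand": 10}, {"offset": [0, 0, 117], "roll": 0, "hand": 10}, {"offset": [0, 0, 122], "roll": 0, "hand": 10}, {"offset": [0, 0, 125], "roll": 0, "hand": 10}, {"offset": [0, 0, 127], "roll": 0, "hand": 10}, {"offset": [0, 0, 127], "roll": 0, "hand": 10}, {"offset": [0, 0, 127], "roll": 0, "hand": 10}]}}

```text
clock: 7.2
tool_pos: [0.6345, 0.195, 0.0422]
orientation: [-179.9, -0.0, -60.0]
force: [0.4, 0.2, -1.6]
opening: 0.0215
```

```bash
python3 - <<'E'
from h import *
s=snap('side','s3.png');o=ctrl.get_obs();print(o['tool_pos'],o['orientation'],o['force'],o['opening'])
cv2.imwrite('pics/c3.png',cv2.resize(s['img'][180:330,120:290],None,fx=4,fy=4,interpolation=cv2.INTER_CUBIC)[...,::-1])
E
```

```text
[0.63459753 0.19503542 0.04231246] [-1.79930087e+02 -8.92553012e-04 -6.00279763e+01] [ 0.39015122  0.3507007  -2.0011298 ] 0.02135676930357758
```

View pics/c3.png

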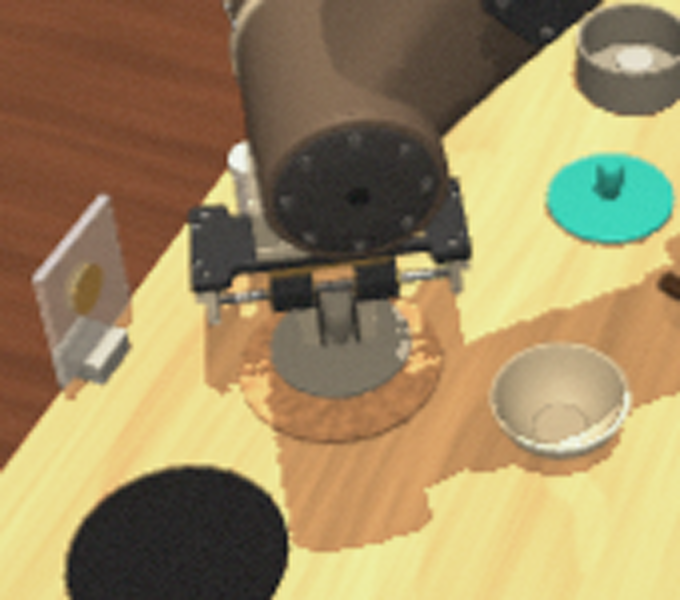

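The lid hangs centred over the cork mat (lid at about (342,350), mat at (342,365)), about 11 mm above it, and the tube behind is clear. I lower it slowly.

>>> {"api": "jog_arm", "payload": {"motion": [{"offset": [0, 0, 2], "roll": 0, "hand": 10}, {"offset": [0, 0, 4], "roll": 0, "hand": 10}, {"offset": [0, 0, 6], "roll": 0, "hand": 10}, {"offset": [0, 0, 7], "roll": 0, "hand": 10}, {"offset": [0, 0, 8], "roll": 0, "hand": 10}, {"offset": [0, 0, 9], "roll": 0, "hand": 10}, {"offset": [0, 0, 9.5], "roll": 0, "hand": 10}, {"offset": [0, 0, 10], "roll": 0, "hand": 10}, {"offset": [0, 0, 10], "roll": 0, "hand": 10}]}}

```text
clock: 8.0
tool_pos: [0.6342, 0.1948, 0.0315]
orientation: [180.0, -0.0, -60.0]
force: [1.0, -0.5, -1.3]
opening: 0.021
```

>>> {"api": "jog_arm", "payload": {"motion": [{"offset": [0, 0, 0.4], "roll": 0, "hand": 10}, {"offset": [0, 0, 0.8], "roll": 0, "hand": 10}, {"offset": [0, 0, 1.2], "roll": 0, "hand": 10}, {"offset": [0, 0, 1.2], "roll": 0, "hand": 10}]}}

```text
clock: 8.33
tool_pos: [0.6342, 0.1948, 0.0312]
orientation: [-180.0, -0.0, -60.0]
force: [-3.0, 0.0, 5.2]
opening: 0.0214
```

Contact: the force rose from -1.3 to 5.2 N. I open and withdraw upwards.

>>> {"api": "jog_arm", "payload": {"motion": [{"offset": [0, 0, 0], "roll": 0, "hand": 26}, {"offset": [0, 0, 0], "roll": 0, "hand": 34}, {"offset": [0, 0, 0], "roll": 0, "hand": 42}, {"offset": [0, 0, 0], "roll": 0, "hand": 42}, {"offset": [0, 0, -5], "roll": 0, "hand": 42}, {"offset": [0, 0, -15], "roll": 0, "hand": 42}, {"offset": [0, 0, -35], "roll": 0, "hand": 42}, {"offset": [0, 0, -60], "roll": 0, "hand": 42}, {"offset": [0, 0, -90], "roll": 0, "hand": 42}, {"offset": [0, 0, -125], "roll": 0, "hand": 42}, {"offset": [0, 0, -160], "roll": 0, "hand": 42}, {"offset": [0, 0, -195], "roll": 0, "hand": 42}, {"offset": [0, 0, -230], "roll": 0, "hand": 42}, {"offset": [0, 0, -255], "roll": 0, "hand": 42}, {"offset": [0, 0, -270], "roll": 0, "hand": 42}, {"offset": [0, 0, -270], "roll": 0, "hand": 42}]}}

```text
clock: 9.67
tool_pos: [0.6356, 0.1951, 0.3065]
orientation: [-179.5, -0.1, -60.0]
force: [1.1, -0.1, 0.5]
opening: 0.0419
```

```bash
python3 - <<'E'
from h import *
a=dict(np.load('pics/t0.npz'))
s=snap('top','t4.png');o=ctrl.get_obs();print(o['tool_pos'],o['orientation'],o['joint_pos'],o['force'])
piv=np.array([.672,-.3315]);pin=np.array([.4597,-.4631]);tin=np.array([.5374,-.1895])
ang=np.rad2deg(np.arctan2(*(pin-piv)[::-1]));print('pin ang',ang%360,np.linalg.norm(pin-piv),'tin ang',np.rad2deg(np.arctan2(*(tin-piv)[::-1])))
y=np.deg2rad(o['orientation'][2]);d=pin-o['tool_pos'][:2]
print('offset mm to pin',1e3*(d@[np.cos(y),np.sin(y)]),1e3*(d@[np.sin(y),-np.cos(y)]))
cv2.imwrite('pics/c4.png',cv2.resize(s['img'][110:290,120:450],None,fx=2.4,fy=2.4,interpolation=cv2.INTER_CUBIC)[...,::-1])
E
```

```text
[0.63481649 0.19505509 0.3038279 ] [-1.79703217e+02 -3.13041559e-03 -6.00274768e+01] [ 3.38803426e+01  1.75609087e+01  4.90435164e+00  2.39588031e-02
 -7.70475642e+01 -3.91312126e+00] [-0.48692556 -0.15699595 -0.82473035]
pin ang 211.7938439885879 0.24977960285019274 tin ang 133.46750666778502
offset mm to pin 482.65126962319323 480.50146542381344
```

View pics/c4.png

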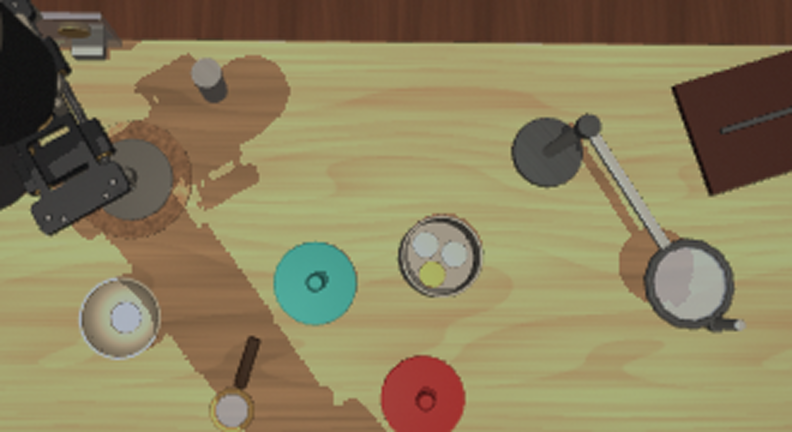

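The lid is on the cork mat, knob up at about crop (128,177). The open tin is at (441,256), unmoved, with its coins inside, and the lens is at (689,284). Next I go above the handle pin with the jaws turned tangentially to the arc.

>>> {"api": "jog_arm", "payload": {"motion": [{"offset": [8, 8, 0], "roll": 0.03, "hand": 42}, {"offset": [24, 24, 0], "roll": 0.1, "hand": 42}, {"offset": [48, 48, 0], "roll": 0.18, "hand": 42}, {"offset": [75, 75, 0], "roll": 0.27, "hand": 42}, {"offset": [103, 103, 0], "roll": 0.36, "hand": 42}, {"offset": [131, 131, 0], "roll": 0.45, "hand": 42}, {"offset": [159, 159, 0], "roll": 0.54, "hand": 42}, {"offset": [187, 187, 0], "roll": 0.63, "hand": 42}, {"offset": [215, 215, 0], "roll": 0.72, "hand": 42}, {"offset": [243, 243, 0], "roll": 0.81, "hand": 42}, {"offset": [271, 271, 0], "roll": 0.9, "hand": 42}, {"offset": [299, 299, 0], "roll": 0.99, "hand": 42}, {"offset": [327, 327, 0], "roll": 1.08, "hand": 42}, {"offset": [355, 354, 0], "roll": 1.17, "hand": 42}, {"offset": [383, 382, 0], "roll": 1.26, "hand": 42}, {"offset": [411, 409, 0], "roll": 1.35, "hand": 42}, {"offset": [437, 435, 0], "roll": 1.44, "hand": 42}, {"offset": [459, 457, 0], "roll": 1.5, "hand": 42}, {"offset": [475, 473, 0], "roll": 1.53, "hand": 42}, {"offset": [482, 480, 0], "roll": 1.539, "hand": 42}]}}

```text
clock: 11.38
tool_pos: [0.4568, -0.465, 0.2986]
orientation: [179.9, -0.1, -148.5]
force: [-0.3, -0.4, 0.0]
opening: 0.0419
```

>>> {"api": "jog_arm", "payload": {"motion": [{"offset": [0, 0, 0], "roll": 0, "hand": 42}, {"offset": [0, 0, 0], "roll": 0, "hand": 42}, {"offset": [0, 0, 15], "roll": 0, "hand": 42}, {"offset": [0, 0, 35], "roll": 0, "hand": 42}, {"offset": [0, 0, 50], "roll": 0, "hand": 42}, {"offset": [0, 0, 55], "roll": 0, "hand": 42}, {"offset": [0, 0, 55], "roll": 0, "hand": 42}, {"offset": [0, 0, 55], "roll": 0, "hand": 42}]}}

```text
clock: 12.05
tool_pos: [0.4596, -0.462, 0.2461]
orientation: [-180.0, -0.0, -148.1]
force: [0.4, -0.6, 0.3]
opening: 0.0423
```

```bash
python3 - <<'E'
from h import *
s=snap('side','s5.png');o=ctrl.get_obs();print(o['tool_pos'],o['orientation'],o['joint_pos'].round(1),o['force'])
cv2.imwrite('pics/c5.png',cv2.resize(s['img'][20:180,240:400],None,fx=4,fy=4,interpolation=cv2.INTER_CUBIC)[...,::-1])
E
```

```text
[ 0.45975472 -0.4623147   0.2466323 ] [-1.79916026e+02  1.77845751e-02 -1.48145901e+02] [-28.   18.1  -1.8   0.  -70.1 -30.1] [ 0.01272644 -0.91933367  0.44737803]
```

View pics/c5.png

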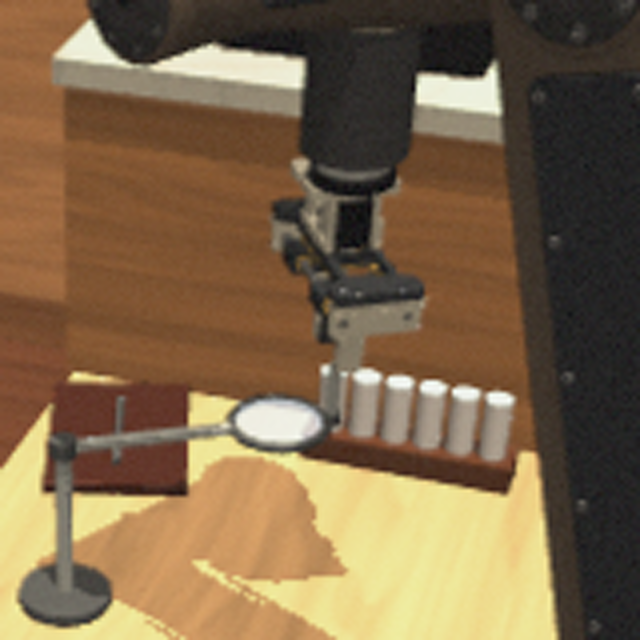

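The near finger sits directly above the pin (335,395), aligned in the view. I go down to z 0.196 and cage the pin with a loose opening.

>>> {"api": "jog_arm", "payload": {"motion": [{"offset": [0, 0, 10], "roll": 0, "hand": 42}, {"offset": [0, 0, 22], "roll": 0, "hand": 42}, {"offset": [0, 0, 34], "roll": 0, "hand": 42}, {"offset": [0, 0, 44], "roll": 0, "hand": 42}, {"offset": [0, 0, 49], "roll": 0, "hand": 42}, {"offset": [0, 0, 49], "roll": 0, "hand": 36}, {"offset": [0, 0, 49], "roll": 0, "hand": 30}, {"offset": [0, 0, 49], "roll": 0, "hand": 24}, {"offset": [0, 0, 49], "roll": 0, "hand": 19}, {"offset": [0, 0, 49], "roll": 0, "hand": 15}, {"offset": [0, 0, 49], "roll": 0, "hand": 14}, {"offset": [0, 0, 49], "roll": 0, "hand": 14}]}}

```text
clock: 13.1
tool_pos: [0.4592, -0.4626, 0.1967]
orientation: [-180.0, 0.0, -148.2]
force: [0.9, -0.5, 0.7]
opening: 0.0142
```

```bash
python3 - <<'E'
from h import *
o=ctrl.get_obs();p=o['tool_pos'];y=np.deg2rad(o['orientation'][2]);print(p,o['orientation'],o['force'],o['opening'])
piv=np.array([.672,-.3315]);r=p[:2]-piv;R=np.linalg.norm(r);a0=np.arctan2(r[1],r[0]);print(R,np.rad2deg(a0)%360)
for th in np.deg2rad([1,3,5.5,8.5,12,15.5,19,22.5,26,29.5,33,36,38.5,40,41,50,60,70,75,78.3]):
    t=piv+.25*np.array([np.cos(a0-th),np.sin(a0-th)]);d=t-p[:2]
    print(round(np.rad2deg(th),1),(1e3*(d@[np.cos(y),np.sin(y)])).round(1),(1e3*(d@[np.sin(y),-np.cos(y)])).round(1),th.round(3))
E
```

```text
[ 0.45917243 -0.4625744   0.19669861] [-1.79973476e+02  1.47023140e-02 -1.48212716e+02] [ 0.85044634 -0.49805698  0.70221055] 0.014183992747206527
0.24995214238824734 211.62772516417354
1.0 -0.0 4.4 0.017
3.0 -0.3 13.1 0.052
5.5 -1.2 24.0 0.096
8.5 -2.8 36.9 0.148
12.0 -5.6 52.0 0.209
15.5 -9.2 66.8 0.271
19.0 -13.8 81.4 0.332
22.5 -19.2 95.6 0.393
26.0 -25.6 109.5 0.454
29.5 -32.7 123.0 0.515
33.0 -40.7 136.0 0.576
36.0 -48.1 146.8 0.628
38.5 -54.7 155.5 0.672
40.0 -58.9 160.5 0.698
41.0 -61.7 163.8 0.716
50.0 -89.8 191.3 0.873
60.0 -125.6 216.2 1.047
70.0 -165.1 234.5 1.222
75.0 -185.9 241.0 1.309
78.3 -199.9 244.2 1.367
```

>>> {"api": "jog_arm", "payload": {"motion": [{"offset": [0, 4.4, 0], "roll": 0.017, "hand": 14}, {"offset": [-0.3, 13.1, 0], "roll": 0.052, "hand": 14}, {"offset": [-1.2, 24, 0], "roll": 0.096, "hand": 14}, {"offset": [-2.8, 36.9, 0], "roll": 0.148, "hand": 14}, {"offset": [-5.6, 52, 0], "roll": 0.209, "hand": 14}, {"offset": [-9.2, 66.8, 0], "roll": 0.271, "hand": 14}, {"offset": [-13.8, 81.4, 0], "roll": 0.332, "hand": 14}, {"offset": [-19.2, 95.6, 0], "roll": 0.393, "hand": 14}, {"offset": [-25.6, 109.5, 0], "roll": 0.454, "hand": 14}, {"offset": [-32.7, 123, 0], "roll": 0.515, "hand": 14}, {"offset": [-40.7, 136, 0], "roll": 0.576, "hand": 14}, {"offset": [-48.1, 146.8, 0], "roll": 0.628, "hand": 14}, {"offset": [-54.7, 155.5, 0], "roll": 0.672, "hand": 14}, {"offset": [-58.9, 160.5, 0], "roll": 0.698, "hand": 14}, {"offset": [-61.7, 163.8, 0], "roll": 0.716, "hand": 14}, {"offset": [-61.7, 163.8, 0], "roll": 0.716, "hand": 14}]}}

```text
clock: 14.43
tool_pos: [0.4252, -0.29, 0.1967]
orientation: [180.0, 0.0, 170.7]
force: [-0.0, 0.0, -0.8]
opening: 0.0142
```

```bash
python3 - <<'E'
from h import *
s=snap('top','t6.png')
o=ctrl.get_obs();p=o['tool_pos'];y=np.deg2rad(o['orientation'][2]);print(p,o['orientation'],o['force'],o['opening'],o['joint_pos'].round(1))
piv=np.array([.672,-.3315]);r=p[:2]-piv;R=np.linalg.norm(r);a0=np.arctan2(r[1],r[0]);print(R,np.rad2deg(a0)%360)
for th in np.deg2rad([1,3,5.5,8.5,12,15.5,19,22.5,26,29,31.5,33.5,34.5,35.2,36,36.5,37,37.5]):
    t=piv+.25*np.array([np.cos(a0-th),np.sin(a0-th)]);d=t-p[:2]
    print(round(np.rad2deg(th),1),(1e3*(d@[np.cos(y),np.sin(y)])).round(1),(1e3*(d@[np.sin(y),-np.cos(y)])).round(1),th.round(3))
E
```

```text
[ 0.42520363 -0.2903736   0.196633  ] [-1.79999601e+02  3.23339986e-02  1.70794652e+02] [2.99997850e-04 3.27087415e-01 8.25136873e-01] 0.01410036998754522 [-12.5   7.3 -22.7  -0.  -60.  -86.7]
0.25019957597716874 170.53910815837565
1.0 -0.3 4.4 0.017
3.0 -0.6 13.1 0.052
5.5 -1.5 24.0 0.096
8.5 -3.1 36.9 0.148
12.0 -5.9 52.0 0.209
15.5 -9.6 66.8 0.271
19.0 -14.2 81.3 0.332
22.5 -19.7 95.6 0.393
26.0 -26.0 109.5 0.454
29.0 -32.1 121.1 0.506
31.5 -37.6 130.5 0.55
33.5 -42.3 137.8 0.585
34.5 -44.8 141.4 0.602
35.2 -46.6 143.9 0.614
36.0 -48.6 146.7 0.628
36.5 -49.9 148.5 0.637
37.0 -51.2 150.2 0.646
37.5 -52.5 152.0 0.654
```

>>> {"api": "jog_arm", "payload": {"motion": [{"offset": [-0.3, 4.4, 0], "roll": 0.017, "hand": 14}, {"offset": [-0.6, 13.1, 0], "roll": 0.052, "hand": 14}, {"offset": [-1.5, 24, 0], "roll": 0.096, "hand": 14}, {"offset": [-3.1, 36.9, 0], "roll": 0.148, "hand": 14}, {"offset": [-5.9, 52, 0], "roll": 0.209, "hand": 14}, {"offset": [-9.6, 66.8, 0], "roll": 0.271, "hand": 14}, {"offset": [-14.2, 81.3, 0], "roll": 0.332, "hand": 14}, {"offset": [-19.7, 95.6, 0], "roll": 0.393, "hand": 14}, {"offset": [-26, 109.5, 0], "roll": 0.454, "hand": 14}, {"offset": [-32.1, 121.1, 0], "roll": 0.506, "hand": 14}, {"offset": [-37.6, 130.5, 0], "roll": 0.55, "hand": 14}, {"offset": [-42.3, 137.8, 0], "roll": 0.585, "hand": 14}, {"offset": [-44.8, 141.4, 0], "roll": 0.602, "hand": 14}, {"offset": [-46.6, 143.9, 0], "roll": 0.614, "hand": 14}, {"offset": [-48.6, 146.7, 0], "roll": 0.628, "hand": 14}, {"offset": [-49.9, 148.5, 0], "roll": 0.637, "hand": 14}, {"offset": [-51.2, 150.2, 0], "roll": 0.646, "hand": 14}, {"offset": [-51.2, 150.2, 0], "roll": 0.646, "hand": 14}, {"offset": [-51.2, 150.2, 0], "roll": 0.646, "hand": 14}]}}

```text
clock: 16.07
tool_pos: [0.4998, -0.1508, 0.1964]
orientation: [180.0, -0.0, 133.8]
force: [-0.1, 1.0, -0.3]
opening: 0.014
```

```bash
python3 - <<'E'
from h import *
s=snap('top','t7.png')
o=ctrl.get_obs();p=o['tool_pos'];print(p,o['orientation'],o['force'],o['opening'])
cv2.imwrite('pics/c7.png',cv2.resize(s['img'][130:270,250:410],None,fx=4,fy=4,interpolation=cv2.INTER_CUBIC)[...,::-1])
for q in([.5374,-.1895,.17],[.5374,-.1895,.05],[.672,-.3315,.18]): print((proj(s,q)+.5-[250,130])*4-.5)
E
```

```text
[ 0.49980767 -0.15086765  0.19639952] [1.79998004e+02 1.67395494e-03 1.33763347e+02] [-0.44591257  0.56987805 -0.59469001] 0.013739464636360093
[242.90811599 336.40625346]
[215.30327381 346.18099584]
[460.49053691 129.51724051]
```

View pics/c7.png

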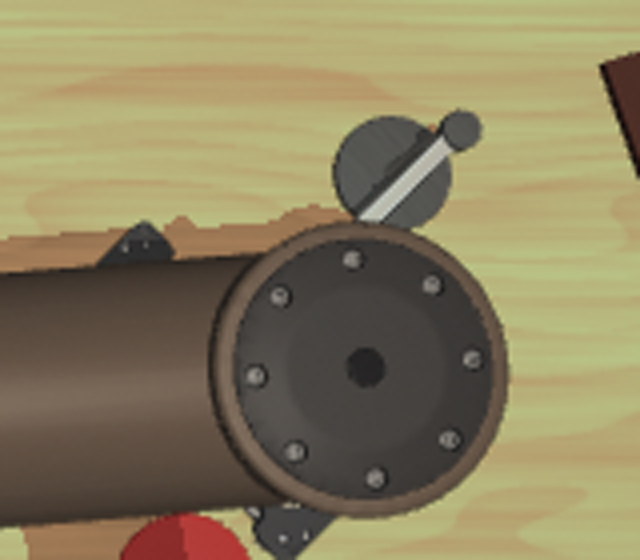

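The gripper hides the lens; only the hinge at (461,129) and part of the arm show. I open, withdraw upwards and move aside to look.

>>> {"api": "jog_arm", "payload": {"motion": [{"offset": [0, 0, 0], "roll": 0, "hand": 18}, {"offset": [0, 0, 0], "roll": 0, "hand": 24}, {"offset": [0, 0, 0], "roll": 0, "hand": 30}, {"offset": [0, 0, 0], "roll": 0, "hand": 30}, {"offset": [0, 0, -10], "roll": 0, "hand": 30}, {"offset": [0, 0, -30], "roll": 0, "hand": 30}, {"offset": [0, 0, -60], "roll": 0, "hand": 30}, {"offset": [0, 0, -90], "roll": 0, "hand": 30}, {"offset": [15, 14, -110], "roll": 0, "hand": 30}, {"offset": [40, 38, -120], "roll": 0, "hand": 30}, {"offset": [65, 62, -120], "roll": 0, "hand": 30}, {"offset": [90, 86, -120], "roll": 0, "hand": 30}, {"offset": [115, 110, -120], "roll": 0, "hand": 30}, {"offset": [140, 134, -120], "roll": 0, "hand": 30}, {"offset": [165, 158, -120], "roll": 0, "hand": 30}, {"offset": [180, 173, -120], "roll": 0, "hand": 30}, {"offset": [180, 173, -120], "roll": 0, "hand": 30}]}}

```text
clock: 17.53
tool_pos: [0.5005, 0.1022, 0.317]
orientation: [179.9, -0.0, 133.9]
force: [-1.2, -1.3, 0.8]
opening: 0.0299
```

```bash
python3 - <<'E'
from h import *
s=snap('top','t8.png')
o=ctrl.get_obs();p=o['tool_pos'];print(p,o['orientation'],o['force'],o['opening'])
cv2.imwrite('pics/c8.png',cv2.resize(s['img'][130:270,250:410],None,fx=4,fy=4,interpolation=cv2.INTER_CUBIC)[...,::-1])
E
```

```text
[0.50036643 0.10077086 0.31702117] [1.79976158e+02 8.50712723e-03 1.33928193e+02] [-0.28119949  0.36299957  0.61053115] 0.030337066731090375
```

View pics/c8.png

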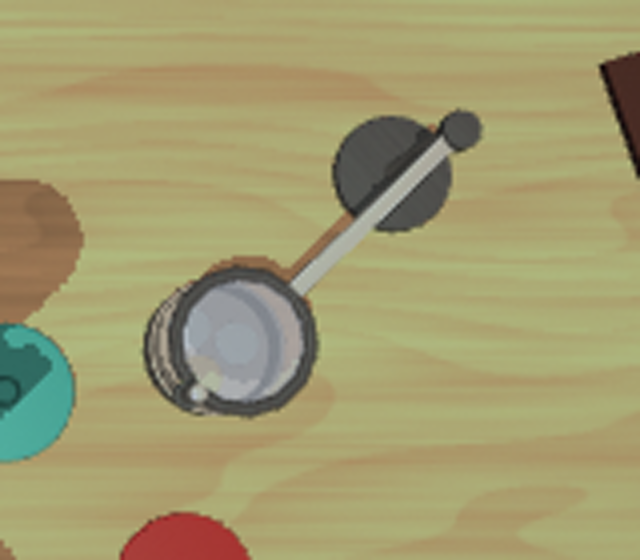

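The lens is over the tin: its rim circle is centred near crop (243,341), where the tin axis at lens height projects to (243,336). I check this in numbers by fitting the circles, and compare the bystanders before and after.

```bash
python3 - <<'E'
from h import *
t0,t4,t8=[dict(np.load(f'pics/{n}.npz')) for n in('t0','t4','t8')]
from scipy.optimize import minimize
def circ(s,xy,z,r):   # centre whose projected circle lies on strongest edge
    g=cv2.GaussianBlur(cv2.cvtColor(s['img'],cv2.COLOR_RGB2GRAY),(0,0),.8).astype(np.float32)
    th=np.linspace(0,2*np.pi,180)
    def val(c,rr):
        q=np.array([proj(s,[c[0]+rr*np.cos(t),c[1]+rr*np.sin(t),z]) for t in th],np.float32)
        return cv2.remap(g,q[:,0],q[:,1],cv2.INTER_LINEAR).ravel()
    f=lambda c:-np.mean(np.minimum(np.abs(val(c[:2],c[2]+.002)-val(c[:2],c[2]-.002)),40))
    m=minimize(f,[*xy,r],method='Nelder-Mead',options=dict(initial_simplex=np.array([[*xy,r],[xy[0]+.006,xy[1],r],[xy[0],xy[1]+.006,r],[*xy,r+.003]])))
    return m.x.round(4),-round(m.fun,1)
print('tin t4',circ(t4,(.5374,-.1895),.05,.05)); print('lid t0',circ(t0,(.5374,-.1895),.055,.052))
print('lens t0',circ(t0,(.502,-.4367),.17,.049)); print('lens t8',circ(t8,(.5345,-.1895),.17,.049))
c=lambda u,v,X,Y,k:((u+.5)/k-.5+X,(v+.5)/k-.5+Y)
print('lens t8 hand',ray(t8,c(243,341,250,130,4),.175),'pin',ray(t8,c(199,394,250,130,4),.225))
d=np.abs(t8['img'].astype(int)-t4['img']).max(2)>25
print('bowl/red/loupe/tube diffs',[int(d[v-r:v+r,u-r:u+r].sum()) for u,v,r in((296,276,18),(217,281,8),(206,140,8),(440,160,30))])
E
```

```text
tin t4 (array([ 0.5361, -0.1854,  0.0497]), np.float64(33.9))
lid t0 (array([ 0.5373, -0.1889,  0.0544]), np.float64(14.4))
lens t0 (array([ 0.5022, -0.4384,  0.0493]), np.float64(25.3))
lens t8 (array([ 0.5354, -0.1892,  0.0488]), np.float64(35.4))
lens t8 hand [ 0.53415776 -0.18867597  0.175     ] pin [ 0.49927149 -0.15322769  0.225     ]
bowl/red/loupe/tube diffs [23, 11, 173, 0]
```

```bash
python3 - <<'E'
from h import *
s=snap('top','t9.png');b=snap('side','s9.png')
A=cv2.resize(s['img'][110:300,60:460],(800,380))[...,::-1]
B=cv2.resize(b['img'][90:310,100:380],(280,220))[...,::-1]
B0=cv2.resize(np.load('pics/s0.npz')['img'][90:310,100:380],(280,220))[...,::-1]
cv2.imwrite('pics/f.png',np.vstack([A,np.hstack([B,B0,np.zeros((220,240,3),np.uint8)])]))
E
```

```text
(no output)
```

View pics/f.png

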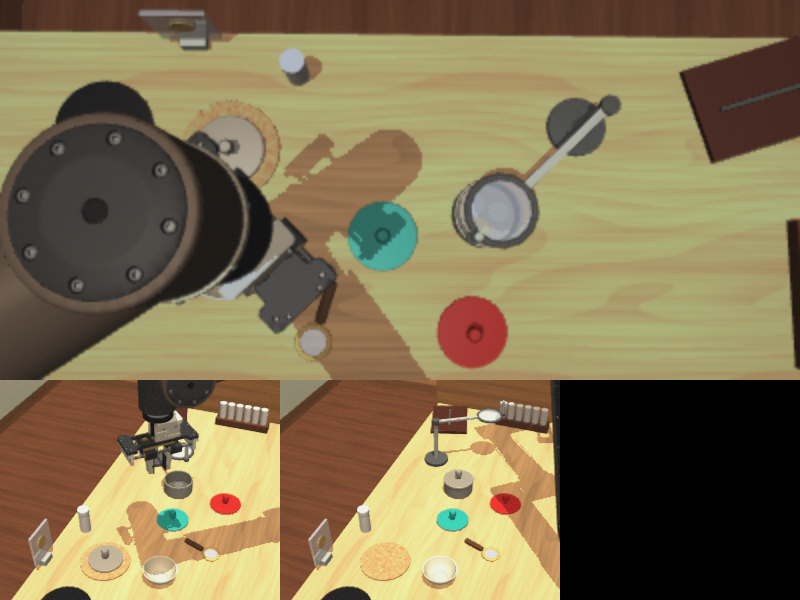

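The final view shows the lid knob up on the cork mat, with cork visible all round it in the side picture. The lens is over the tin, the tin is in place, and the tube, bowl and loupe are where they were. The arm is clear of everything.

```bash
python3 -c "
from h import *
print(order.close_job())"
```

```text
the job is handed in; nothing more can be done
None
```

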